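# Pin the sample strips in line in the binding jig

## Task

The two sample strips in the binding jig have slipped, so their holes line up neither with each other nor with the bore in the jig's bed. Take the tapered alignment pin (the one with the straight handle) from the tool block and, feeling for the hidden lower hole, drive it down through both strips into the bore so that it pulls them into line, until its collar sits flush on the upper strip, and leave it there. Do not force it: never load the jig with more than 60 N, and leave the other things where they are.

Things in the scene. Friction and masses are not known exactly. Their poses are not given: they have to be found in the camera images.
- jig: Fixed aluminium binding jig: bed 150 x 74 mm, 30 mm high, with a guide rail along each long side (tops 46 mm above the table). Two sample strips, each 6 mm thick, lie in it one on the other, the upper's top face 42 mm above the table. Origin on the table right under the bore's centre; x along the rails (bed from -50 to +100 mm), y across, z up. Bore and both strips' holes lie on y = 0.
- bed_bore (a point): Centre of the mouth of the vertical 14 mm bore through the jig's bed, 30 mm above the table. On the bed, hidden, lies the lower strip (plywood, top face 36 mm above the table) with a 14 mm hole that may lie up to 14 mm either way from the bore along x and must be felt for. It slides like the upper strip; a tip pressed hard on it can carry it along, as far as its travel's end.
- top_hole (a point): Centre of the 14 mm hole in the upper sample strip, at its top face, 42 mm above the table. The strip is a white board 140 x 52 x 6 mm. The rails hold both strips down; each slides alone, only along the jig's x, up to 16 mm either way from where its hole is over the bore, with 3.5 N of drag, and stays where left. Drag can tilt a pin in the grip unless it is pinched along the jig's x.
- pin_center (a point): Tapered alignment pin, loose, 84 mm long, 80 to 130 g; the point is half-way up, z runs from tip to handle. Steel shank 36 mm long: 7 mm wide at the flat tip, 12.4 mm from 20 mm up; steel collar 28 mm wide, 36 to 40 mm; straight pale wood handle 22 mm wide, 40 to 84 mm. Starts upright in either hole of the tool block, collar on its top, tip 14 mm above the table.
- pin_tip (a point): Centre of the flat tip of the alignment pin, the lowest point of its shank, 42 mm below the pin's centre.
- rack: Fixed wooden tool block 60 x 150 x 50 mm with two through holes 16.5 mm in diameter at y = +45 and -45 mm. Origin on the table under its centre, x across it, y along its length. The pin stands in one hole, the bodkin in the other.
- bodkin_center (a point): Bodkin standing in the other hole of the tool block: the same steel collar as the pin, but a round ball handle 30 mm in diameter; not needed. The point lies on its axis 6 mm above the block's top.
- cup: White mug, 76 mm wide, 85 mm high, a bystander. Origin at the centre of its base.
- tube0_center (a point): Black sample tube with a rounded head, 28 mm wide, 49 mm high, standing on the table, a bystander. The point is half-way up.
- tube1_center (a point): Black sample tube with a rounded head, 28 mm wide, 49 mm high, standing on the table, a bystander. The point is half-way up.
- tube2_center (a point): Black sample tube with a rounded head, 28 mm wide, 49 mm high, standing on the table, a bystander. The point is half-way up.
- tube3_center (a point): Black sample tube with a rounded head, 28 mm wide, 49 mm high, standing on the table, a bystander. The point is half-way up.

How it is judged:
By the outcome, as a careful person would: the job done as asked, in the order asked, and still so for the second after the job is handed in, with the robot touching nothing.
It also fails if it takes over 54 s, if anything falls off the work surface, if the arm or the gripper's body presses on something with over 40 N, if the wrist force passes 120 N, or if a joint passes its speed limit or range.

## Robot

A 6-joint arm with a two-finger parallel gripper is mounted at the origin on the work surface. World frame = base frame: x ahead of the robot, y to its left, z up, the work surface at z = 0. Lengths are in m, angles in rad, forces in N, time in s.
With the tool pointing down it reaches from about 0.3 to 0.875 m from the base axis. Payload 4.2 kg.
Tool frame: the origin (TCP) lies at the very end of the fingers, on their centre line; the grasp point (between the pads) lies 19 mm behind it; y points along the fingers, x is the direction in which the jaws open and shut, and the axes are right-handed (so a half turn about y gives the same grasp; the last joint's range is limited). The gripper opens to 85 mm and grips with 20 to 120 N. Pads are 22 mm wide; open, the fingers measure 114 mm over their backs; the gripper's body (76 mm by 85 mm) begins 54 mm behind the grasp point. The pads swing forward as they close: fully open they stand 13 mm farther back than shut.
Start: joints at [1.106, 0.32, 1.565, -0, 1.257, -0.02], TCP at [0.247, 0.519, 0.231] pointing down, gripper open.
Joint ranges: [-3.11, 3.11], [-0.84, 2.01], [0.21, 2.61], [-1.34, 4.49], [0.05, 2.63], [-2.56, 2.56]. Speed limits (rad/s): [2.57, 2.57, 3.14, 3.14, 3.14, 3.14].

## Interface

Orientations are given as a unit quaternion [w, x, y, z].
In Python, from cell import state, camera, ctrl gives the robot as it stands.
- The arm moves only by the tool drive_tool, never from a script. Its argument "rows" is a list that holds one entry, the list of rows, each a list of 5 numbers: the shift along the world's x, y, z in m, then the turn about the world's z in rad, then the gripper's target within -1 to 1 (shut at 1, half-way at 0, fully open at -1). A call has 1 to 20 rows; each row shifts and turns the commanded pose from where the row before left it; what a row does not reach is not made up. A row lasts 1/12 s, in which the tool goes at most 41.7 mm and 7.16 degrees, less where a joint would pass 70% of its speed; a pose out of reach is approached as far as the arm can. A call with a gripper value outside its range is refused whole. The fingers move at their own pace and stop on an object; "newtons" is the grip in N (left out, the last holds). Time passes only in rows, so rows that do not move let the fingers close. It gives the time, the measured TCP pose, the force and the opening at its end, in the units of the state.
- state(): the state, without advancing time (a new reading comes with each control period).
- camera(name): name is "side" or "top" or "wrist"; returns a dict with "pixels" (420x560x3 uint8, red, green, blue), "fx", "fy", "cx", "cy" (pixels), "camera_from_world" (4x4, takes a point from world to camera coordinates). Camera axes: x right, y down, z forward; pixel columns grow to the right and rows downward; lengths in m; the calibration is good to about 2 mm. The wrist camera is an equidistant fisheye: a pixel r from the principal point sees the ray r / f radians off the axis. A picture is of the moment at which its call begins. There is no depth.
- ctrl.job_done(): hands the job in, once; it reports no verdict.
The state is a dict: "clock": time; "joint_pos": joint angles; "qd": joint speeds; "joint_efforts": joint torques, N m; "position": TCP position; "eef_rot": TCP orientation; "force": force on the tool from outside, world axes, zero at the start; "wrist_torque": the same for the moment, N m; "finger_gap": finger opening in m.
Only numpy, scipy, OpenCV 4.12 (cv2) and the standard library are available. Lean on these libraries where they do the work, as an engineer would, in place of code of your own. Each camera call takes 0.05 s, during which the arm holds its last target. There are 200 camera calls.

## Working session

There is one attempt and no reset: what is moved stays moved. The work goes in short steps, Python scripts to look and compute and a tool call to move; the robot and the scene stay as the last step left them, time stands still between calls to the robot, and variables do not carry over. Pictures are saved under pics/ and viewed, about 8 in all and at most 12, crops included, and the job is handed in when it is done.

Besides the shell and the picture viewer there is one more tool, called after ">>>" by a JSON object that holds its "method" and its "body", one argument or row to a line. drive_tool: Moves the arm, as the interface text tells. Its arguments: {"type":"object","properties":{"rows":{"type":"array","items":{"type":"array","items":{"type":"array","items":{"type":"number"}}}},"newtons":{"type":"number"}},"required":["rows"]}

```bash
mkdir -p pics; ls
cat > h.py <<'E'
from cell import state, camera, ctrl
import numpy as np, cv2
def shot(n,f):
    c=camera(n); cv2.imwrite(f'pics/{f}.png',c['pixels'][:,:,::-1]); np.savez(f'pics/{f}.npz',**c); return c
def ray(c,u,v):
    T=np.array(c['camera_from_world']);x=(u-c['cx'])/c['fx'];y=(v-c['cy'])/c['fy']
    if c.get('fish'):
        r=np.hypot(x,y); s=np.sin(r)/r if r>1e-9 else 1; d=np.array([x*s,y*s,np.cos(r)])
    else: d=np.array([x,y,1.])
    return -T[:3,:3].T@T[:3,3], T[:3,:3].T@d
def at(c,u,v,z):
    o,d=ray(c,u,v); return o+d*(z-o[2])/d[2]
def load(f,fish=False):
    c={k:v for k,v in np.load(f'pics/{f}.npz').items()}; c['fish']=fish; return c
def proj(c,p):
    T=np.array(c['camera_from_world']);q=T[:3,:3]@np.array(p)+T[:3,3]
    if c.get('fish'):
        r=np.hypot(q[0],q[1]);k=np.arctan2(r,q[2])/r
        return c['fx']*q[0]*k+c['cx'],c['fy']*q[1]*k+c['cy']
    return c['fx']*q[0]/q[2]+c['cx'],c['fy']*q[1]/q[2]+c['cy']
E
python3 -c "
from h import *
np.set_printoptions(precision=4,suppress=True)
a=shot('top','top0');b=shot('side','side0')
for c in(a,b):print(c['fx'],c['camera_from_world'])
print(state())"
```

```text
pics
522.3890564384168 [[-0.0158 -0.9996 -0.0222  0.0299]
 [-0.9877  0.019  -0.1553  0.5588]
 [ 0.1556  0.0195 -0.9876  1.2825]
 [ 0.      0.      0.      1.    ]]
402.18938619783887 [[ 0.9021 -0.4314 -0.0102 -0.4837]
 [-0.2496 -0.5024 -0.8278  0.1869]
 [ 0.352   0.7493 -0.5609  0.7468]
 [ 0.      0.      0.      1.    ]]
{'clock': 0.1, 'joint_pos': array([ 1.106 ,  0.3202,  1.5655, -0.    ,  1.2574, -0.02  ]), 'qd': array([ 0.0001, -0.0014, -0.0021, -0.0005, -0.0013, -0.0008]), 'joint_efforts': array([  0.0011, -41.6409, -23.4705,  -0.0001,   0.0048,   0.    ]), 'position': array([0.2472, 0.5187, 0.2306]), 'eef_rot': array([-0.5977,  0.5983,  0.3769, -0.3779]), 'force': array([ 0.9873, -0.5755,  0.0278]), 'wrist_torque': array([ 0.0221, -0.0064, -0.0216]), 'finger_gap': 0.08546400144793494}
```

View pics/top0.png

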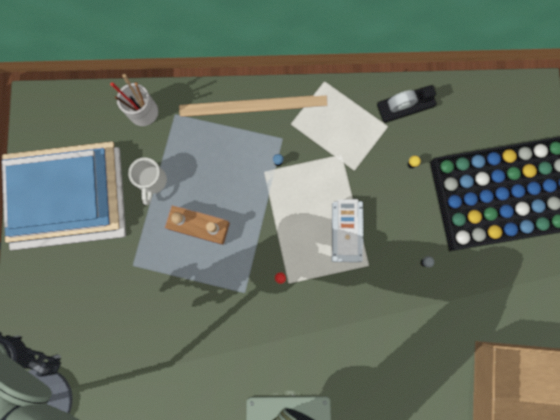

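View pics/side0.png

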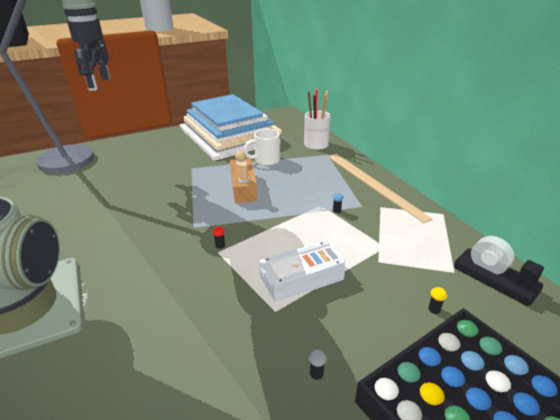

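The top view shows the rack at about (197,225) with two tools and the jig at about (347,232), its hole near (348,237). I'll enlarge both.

```bash
python3 -c "
from h import *
a=load('top0')['pixels'][:,:,::-1];b=load('side0')['pixels'][:,:,::-1]
f=lambda i,x,y,w,h:cv2.resize(i[y:y+h,x:x+w],(400,300),interpolation=cv2.INTER_CUBIC)
m=np.vstack([np.hstack([f(a,157,195,80,60),f(a,308,195,80,60)]),np.hstack([f(b,205,145,80,60),f(b,250,235,106,80)])])
cv2.imwrite('pics/m.png',m)
for u,v in((178,217),(213,227)):print(at(load('top0'),u,v,.08))
print(at(load('top0'),348,237,.042))
"
```

```text
[0.54408132 0.26268254 0.08      ]
[0.51751581 0.17571292 0.08      ]
[ 0.49074197 -0.15955085  0.042     ]
```

View pics/m.png

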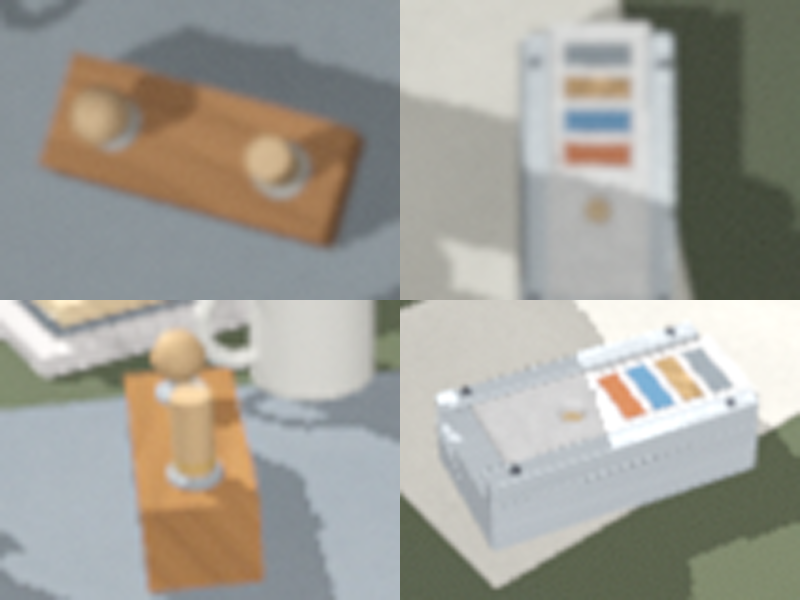

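```bash
python3 -c "
from h import *
from scipy.spatial.transform import Rotation as R
np.set_printoptions(precision=4,suppress=True)
t=load('top0');s=load('side0')
print('pin',at(t,211.2,227,.098),at(t,212.7,228.4,.054))
print('pin side',at(s,205+192/5,145+90/5,.098),at(s,205+194/5,145+173/5,.054))
print('hole',at(t,347.4,237,.042),at(s,250+(571-400)*.265,235+(413-300)*.2667,.042))
for u,v in((521,38),(675,38),(527,298),(690,298)):print(at(t,308+(u-400)/5,195+v/5,.046))
for u,v in((465,391),(516,470),(671,331),(731,402)):print('s',at(s,250+(u-400)*.265,235+(v-300)*.2667,.046))
print(R.from_quat(state()['eef_rot'],scalar_first=True).as_matrix())
"
```

```text
pin [0.5153 0.1775 0.098 ] [0.5173 0.1802 0.054 ]
pin side [0.5225 0.1815 0.098 ] [0.5185 0.1757 0.054 ]
hole [ 0.4908 -0.158   0.042 ] [ 0.494  -0.1587  0.042 ]
[ 0.5786 -0.1224  0.046 ]
[ 0.5771 -0.2002  0.046 ]
[ 0.4469 -0.1211  0.046 ]
[ 0.4455 -0.2022  0.046 ]
s [ 0.4504 -0.1232  0.046 ]
s [ 0.4489 -0.1874  0.046 ]
s [ 0.5713 -0.1276  0.046 ]
s [ 0.5694 -0.1913  0.046 ]
[[ 0.4303 -0.0007 -0.9027]
 [ 0.9027 -0.0014  0.4303]
 [-0.0016 -1.      0.    ]]
```

>>> {"method": "drive_tool", "body": {
  "rows": [
    [[0.0194, -0.0243, -0.004, -0.083, -1], [0.0194, -0.0243, -0.004, -0.083, -1], [0.0194, -0.0243, -0.004, -0.083, -1], [0.0194, -0.0243, -0.004, -0.083, -1], [0.0194, -0.0243, -0.004, -0.083, -1], [0.0194, -0.0243, -0.004, -0.083, -1], [0.0194, -0.0243, -0.004, -0.083, -1], [0.0194, -0.0243, -0.004, -0.083, -1], [0.0194, -0.0243, -0.004, -0.083, -1], [0.0194, -0.0243, -0.004, -0.083, -1], [0.0194, -0.0243, -0.004, -0.083, -1], [0.0194, -0.0243, -0.004, -0.083, -1], [0.0194, -0.0243, -0.004, -0.083, -1], [0.0194, -0.0243, -0.004, -0.083, -1], [0, 0, 0, 0, -1], [0, 0, 0, 0, -1]]
  ]
}}

```text
clock: 1.43
position: [0.5193, 0.1777, 0.1746]
eef_rot: [-0.707, 0.707, -0.014, 0.013]
force: [-0.5, 0.4, -0.3]
finger_gap: 0.0854
```

```bash
python3 -c "
from h import *
np.set_printoptions(precision=4,suppress=True)
c=shot('wrist','w1');s=state();print(s['position'],s['eef_rot'],s['joint_pos'],c['fx'],c['camera_from_world'])
cv2.imwrite('pics/w1.png',cv2.resize(c['pixels'][:,:,::-1],(800,600),interpolation=cv2.INTER_CUBIC))"
```

```text
[0.5187 0.1786 0.1748] [ 0.707  -0.707   0.0134 -0.0125] [0.3103 0.3214 1.712  0.0005 1.1095 0.3467] 325.19226210127806 [[ 0.9993 -0.0385 -0.0024 -0.5112]
 [-0.0365 -0.964   0.2634  0.172 ]
 [-0.0125 -0.2631 -0.9647  0.3774]
 [ 0.      0.      0.      1.    ]]
```

View pics/w1.png

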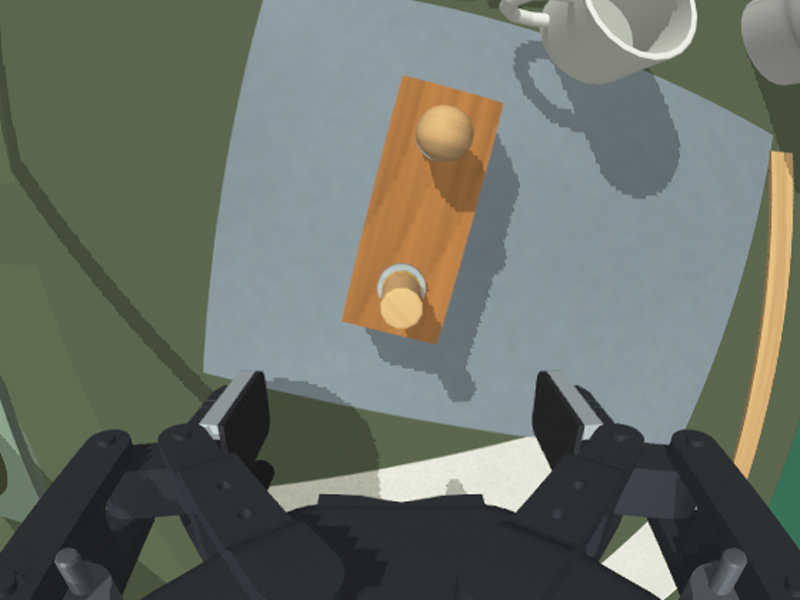

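Pin's handle top sits at (401,308) and its collar at about (401,288) in the enlarged view. The bodkin's ball is at (445,133).

```bash
python3 -c "
from h import *
np.set_printoptions(precision=4,suppress=True)
c=load('w1',True);k=.7
print(at(c,401*k,308*k,.098),at(c,401.5*k,288*k,.054)); print(proj(c,(.5187,.1786,.0748)))
print(at(c,445*k,133*k,.069))"
```

```text
[0.5192 0.1827 0.098 ] [0.5194 0.1822 0.054 ]
(np.float64(280.339693161776), np.float64(212.417712489378))
[0.5457 0.2692 0.069 ]
```

>>> {"method": "drive_tool", "body": {
  "rows": [
    [[0.0005, 0.0025, -0.02, 0, -1], [0, 0, -0.02, 0, -1], [0, 0, -0.02, 0, -1], [0, 0, -0.02, 0, -1], [0, 0, -0.02, 0, -1], [0, 0, -0.015, 0, -1], [0, 0, 0, 0, 1], [0, 0, 0, 0, 1], [0, 0, 0, 0, 1], [0, 0, 0, 0, 1], [0, 0, 0, 0, 1], [0, 0, 0, 0, 1], [0, 0, 0, 0, 1], [0, 0, 0, 0, 1], [0, 0, 0, 0, 1], [0, 0, 0, 0, 1]]
  ],
  "newtons": 90
}}

```text
clock: 2.82
position: [0.5202, 0.1818, 0.0617]
eef_rot: [0.707, -0.707, 0.012, -0.014]
force: [-1.2, 1.2, 6.9]
finger_gap: 0.02
```

>>> {"method": "drive_tool", "body": {
  "rows": [
    [[0, 0, 0.01, 0, 1], [0, 0, 0.02, 0, 1], [0, 0, 0.02, 0, 1], [0, 0, 0.02, 0, 1], [0, 0, 0.02, 0, 1], [-0.002, -0.029, 0, 0, 1], [-0.002, -0.029, 0, 0, 1], [-0.002, -0.029, 0, 0, 1], [-0.002, -0.029, 0, 0, 1], [-0.002, -0.029, 0, 0, 1], [-0.002, -0.029, 0, 0, 1], [-0.002, -0.029, 0, 0, 1], [-0.002, -0.029, 0, 0, 1], [-0.002, -0.029, 0, 0, 1], [-0.002, -0.029, 0, 0, 1], [-0.002, -0.029, 0, 0, 1], [-0.002, -0.029, 0, 0, 1], [-0.002, -0.029, 0, 0, 1], [-0.002, -0.029, 0, 0, 1], [0, 0, 0, 0, 1]]
  ]
}}

```text
clock: 4.48
position: [0.4914, -0.2293, 0.1509]
eef_rot: [-0.706, 0.708, -0.014, 0.015]
force: [0.2, -0.3, -1.2]
finger_gap: 0.02
```

```bash
python3 -c "
from h import *
np.set_printoptions(precision=4,suppress=True)
c=shot('wrist','w2');s=state();print(s['position'],s['eef_rot'],s['force'],s['wrist_torque'],s['finger_gap'])
c['fish']=True
print(proj(c,(.492,-.159,.042)))
cv2.imwrite('pics/w2b.png',cv2.resize(c['pixels'][:,:,::-1],(800,600),interpolation=cv2.INTER_CUBIC))"
```

```text
[ 0.4912 -0.2269  0.1507] [-0.7068  0.7072 -0.0139  0.0143] [-0.0808 -0.1024 -0.0618] [ 0.0396 -0.0233  0.0147] 0.020249554111640186
(np.float64(277.84406495930824), np.float64(121.4091903691197))
```

View pics/w2b.png

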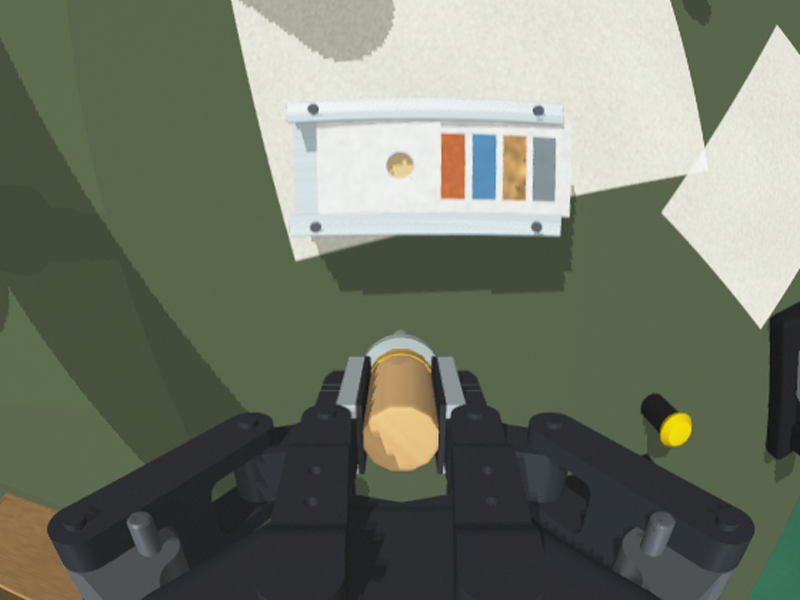

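Jig seen clearly: hole at about (400,165), plywood showing through it, strip protruding on the right. An enlarged crop follows.

```bash
python3 -c "
from h import *
c=load('w2')['pixels'][:,:,::-1]
a=cv2.resize(c[65:170,195:405],(800,400),interpolation=cv2.INTER_CUBIC)
b=cv2.resize(c[102:130,252:308],(400,200),interpolation=cv2.INTER_CUBIC)
d=cv2.resize(c[215:315,240:320],(160,200),interpolation=cv2.INTER_CUBIC)
cv2.imwrite('pics/m2.png',np.vstack([a,np.hstack([b,d,np.zeros((200,240,3),np.uint8)])]))"
```

```text
(no output)
```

View pics/m2.png

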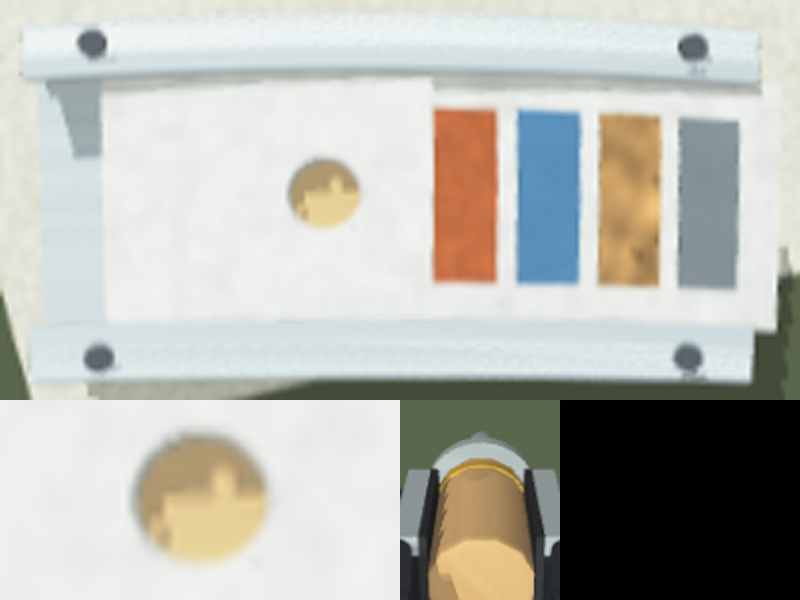

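```bash
python3 -c "
from h import *
np.set_printoptions(precision=4,suppress=True)
c=load('w2',True)
P=lambda u,v,z:at(c,195+u*.2625,65+v*.2625,z)
print('hole',P(324,193,.042), at(c,252+201*.14,102+500*.14-56,.042))
s=[P(*p,.046) for p in((92,43),(693,47),(98,357),(688,357))];print('screws',*s)
print('ang',[(np.degrees(np.arctan2(*(b-a)[1::-1]))) for a,b in((s[0],s[1]),(s[2],s[3]))])
print('corners',*[P(*p,.046) for p in((22,25),(758,32),(30,380),(752,382))])
print('corners lo',*[P(*p,.046) for p in((22,78),(760,93),(33,325),(755,330))])
print('strip',*[P(*p,.042) for p in((103,205),(778,205))])
print('bed left',P(42,205,.030))
"
```

```text
hole [ 0.4939 -0.1546  0.042 ] [ 0.4939 -0.1549  0.042 ]
screws [ 0.4491 -0.1214  0.046 ] [ 0.5697 -0.1252  0.046 ] [ 0.4469 -0.1853  0.046 ] [ 0.5675 -0.1894  0.046 ]
ang [np.float64(-1.7877709640326858), np.float64(-1.9429575318111478)]
corners [ 0.4349 -0.1162  0.046 ] [ 0.5841 -0.1213  0.046 ] [ 0.4323 -0.1891  0.046 ] [ 0.5818 -0.1948  0.046 ]
corners lo [ 0.4344 -0.1273  0.046 ] [ 0.584  -0.1343  0.046 ] [ 0.4338 -0.1779  0.046 ] [ 0.5823 -0.1838  0.046 ]
strip [ 0.4491 -0.1545  0.042 ] [ 0.589  -0.1575  0.042 ]
bed left [ 0.4336 -0.1531  0.03  ]
```

```bash
python3 -c "
from h import *
np.set_printoptions(precision=4,suppress=True)
c=load('w2',True);k=.7
print(c['camera_from_world'])
print('top',at(c,400.5*k,437*k,.187),'tip',at(c,400*k,332*k,.103))
for p in((.4912,-.2269,.187),(.4912,-.2269,.103),(.4912,-.2269,.143)):print(np.array(proj(c,p))/k)
print(state()['position'])"
```

```text
[[ 0.9992 -0.04    0.0007 -0.4998]
 [-0.0387 -0.9632  0.266  -0.2142]
 [-0.01   -0.2658 -0.964   0.2452]
 [ 0.      0.      0.      1.    ]]
top [ 0.491  -0.2279  0.187 ] tip [ 0.4909 -0.2271  0.103 ]
[401.0452 433.9246]
[400.6382 331.6025]
[400.7856 368.487 ]
[ 0.4912 -0.2269  0.1507]
```

>>> {"method": "drive_tool", "body": {
  "rows": [
    [[0.0005, 0.0176, 0, 0, 1], [0.001, 0.0177, 0, 0, 1], [0.001, 0.0177, 0, 0, 1], [0, 0.0176, 0, 0, 1], [0, 0, -0.02, 0, 1], [0, 0, -0.02, 0, 1], [0, 0, -0.012, 0, 1], [0, 0, -0.007, 0, 1], [0, 0, 0, 0, 1], [0, 0, 0, 0, 1], [0, 0, 0, 0, 1]]
  ]
}}

```text
clock: 5.45
position: [0.4947, -0.154, 0.0923]
eef_rot: [-0.707, 0.707, -0.012, 0.013]
force: [0.1, 0.1, -0.9]
finger_gap: 0.02
```

```bash
python3 -c "
from h import *
np.set_printoptions(precision=4,suppress=True)
s=state();print(s['position'],s['force'],s['wrist_torque'])
c=shot('side','s3');b=shot('wrist','w3')
u,v=map(int,proj(c,(.494,-.156,.05)));print(u,v)
a=cv2.resize(c['pixels'][v-35:v+25,u-40:u+40,::-1],(800,600),interpolation=cv2.INTER_CUBIC)
cv2.imwrite('pics/s3c.png',a)"
```

```text
[ 0.4947 -0.154   0.0923] [ 0.1367  0.1033 -0.8875] [0.0308 0.0137 0.0061]
294 261
```

View pics/s3c.png

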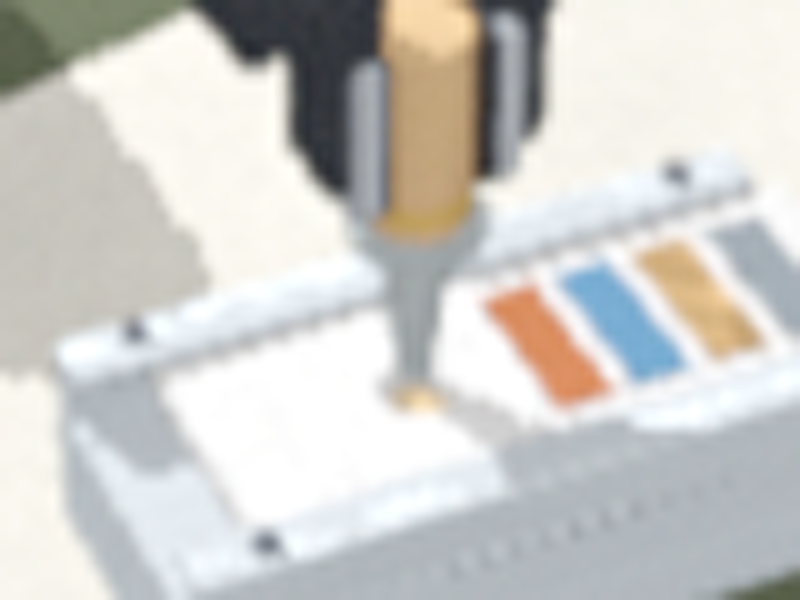

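Tip at (414,380) hovers right over the hole (ellipse about (385–445, 378–412)), perhaps 1 mm too far in +y. I'll nudge it and descend.

>>> {"method": "drive_tool", "body": {
  "rows": [
    [[0, -0.0012, -0.001, 0, 1], [0, 0, -0.002, 0, 1], [0, 0, -0.001, 0, 1], [0, 0, -0.001, 0, 1], [0, 0, 0, 0, 1], [0, 0, 0, 0, 1]]
  ]
}}

```text
clock: 6.05
position: [0.494, -0.1552, 0.0862]
eef_rot: [0.707, -0.707, 0.013, -0.013]
force: [-0.0, 0.0, -1.2]
finger_gap: 0.0204
```

Now 3.5 mm below the strip's face with no contact, so the tip is in the upper hole. Next I feel for the plywood.

>>> {"method": "drive_tool", "body": {
  "rows": [
    [[0, 0, -0.001, 0, 1], [0, 0, -0.001, 0, 1], [0, 0, 0, 0, 1], [0, 0, 0, 0, 1]]
  ]
}}

```text
clock: 6.38
position: [0.4939, -0.1552, 0.0842]
eef_rot: [0.707, -0.707, 0.013, -0.013]
force: [0.0, 0.4, -1.4]
finger_gap: 0.0199
```

>>> {"method": "drive_tool", "body": {
  "rows": [
    [[0, 0, -0.0005, 0, 1], [0, 0, 0, 0, 1], [0, 0, 0, 0, 1]]
  ]
}}

```text
clock: 6.63
position: [0.494, -0.1552, 0.0838]
eef_rot: [0.707, -0.707, 0.013, -0.013]
force: [-0.5, 0.5, -0.4]
finger_gap: 0.0201
```

>>> {"method": "drive_tool", "body": {
  "rows": [
    [[0, 0, -0.0005, 0, 1], [0, 0, 0, 0, 1], [0, 0, 0, 0, 1]]
  ]
}}

```text
clock: 6.88
position: [0.4941, -0.1553, 0.0837]
eef_rot: [-0.707, 0.707, -0.013, 0.013]
force: [-1.3, 0.6, 2.7]
finger_gap: 0.0198
```

>>> {"method": "drive_tool", "body": {
  "rows": [
    [[-0.001, 0, 0, 0, 1], [-0.001, 0, 0, 0, 1], [-0.001, 0, 0, 0, 1], [-0.001, 0.0001, 0, 0, 1], [-0.001, 0, 0, 0, 1], [-0.001, 0, 0, 0, 1], [-0.001, 0.0001, 0, 0, 1], [0, 0, 0, 0, 1]]
  ]
}}

```text
clock: 7.55
position: [0.4878, -0.1553, 0.0837]
eef_rot: [-0.707, 0.707, -0.012, 0.014]
force: [5.0, -0.6, 1.3]
finger_gap: 0.02
```

>>> {"method": "drive_tool", "body": {
  "rows": [
    [[-0.001, 0, 0, 0, 1], [-0.001, 0.0001, 0, 0, 1], [-0.001, 0, 0, 0, 1], [0, 0, 0, 0, 1]]
  ]
}}

```text
clock: 7.88
position: [0.4845, -0.1552, 0.0837]
eef_rot: [-0.707, 0.707, -0.012, 0.013]
force: [5.2, -0.4, 1.7]
finger_gap: 0.0201
```

>>> {"method": "drive_tool", "body": {
  "rows": [
    [[-0.001, 0, 0, 0, 1], [-0.001, 0.0001, 0, 0, 1], [0, 0, -0.0002, 0, 1], [0, 0, 0, 0, 1]]
  ]
}}

```text
clock: 8.22
position: [0.4819, -0.155, 0.0833]
eef_rot: [-0.707, 0.707, -0.013, 0.013]
force: [4.2, -2.1, 2.8]
finger_gap: 0.02
```

>>> {"method": "drive_tool", "body": {
  "rows": [
    [[-0.001, 0, 0, 0, 1], [-0.001, 0.0001, 0, 0, 1], [0, 0, 0, 0, 1], [0, 0, 0, 0, 1]]
  ]
}}

```text
clock: 8.55
position: [0.4793, -0.1547, 0.0829]
eef_rot: [0.707, -0.707, 0.013, -0.012]
force: [3.1, -1.6, 1.5]
finger_gap: 0.0199
```

>>> {"method": "drive_tool", "body": {
  "rows": [
    [[-0.001, 0, 0, 0, 1], [-0.001, 0.0001, 0, 0, 1], [0, 0, 0, 0, 1], [0, 0, 0, 0, 1]]
  ]
}}

```text
clock: 8.88
position: [0.4776, -0.1546, 0.0829]
eef_rot: [0.707, -0.707, 0.013, -0.012]
force: [2.0, -0.9, 0.2]
finger_gap: 0.0203
```

>>> {"method": "drive_tool", "body": {
  "rows": [
    [[0, 0, -0.0005, 0, 1], [0, 0, -0.0005, 0, 1], [0, 0, 0, 0, 1], [0, 0, 0, 0, 1]]
  ]
}}

```text
clock: 9.22
position: [0.4778, -0.1545, 0.082]
eef_rot: [0.707, -0.707, 0.013, -0.013]
force: [2.8, -0.9, 0.8]
finger_gap: 0.0198
```

Dropping freely (1.7 mm below the plywood's face at low force). Going deeper.

>>> {"method": "drive_tool", "body": {
  "rows": [
    [[-0.001, 0, -0.0005, 0, 1], [0, 0, -0.001, 0, 1], [0, 0, -0.0005, 0, 1], [0, 0, 0, 0, 1], [0, 0, 0, 0, 1]]
  ]
}}

```text
clock: 9.63
position: [0.4772, -0.1547, 0.0802]
eef_rot: [-0.707, 0.707, -0.013, 0.013]
force: [3.2, -0.5, 1.9]
finger_gap: 0.02
```

>>> {"method": "drive_tool", "body": {
  "rows": [
    [[0.001, 0, 0, 0, 1], [0.001, -0.0001, 0, 0, 1], [0.001, 0, 0, 0, 1], [0.001, -0.0001, 0, 0, 1], [0.001, 0, 0, 0, 1], [0.001, 0, 0, 0, 1], [0.0005, 0, 0, 0, 1], [0, 0, 0, 0, 1], [0, 0, 0, 0, 1]]
  ]
}}

```text
clock: 10.38
position: [0.4821, -0.1545, 0.0796]
eef_rot: [0.707, -0.707, 0.014, -0.012]
force: [-3.6, -0.3, -1.2]
finger_gap: 0.0203
```

>>> {"method": "drive_tool", "body": {
  "rows": [
    [[0.001, 0, 0, 0, 1], [0.0005, 0, 0, 0, 1], [0, 0, -0.001, 0, 1], [0, 0, -0.001, 0, 1], [0, 0, 0, 0, 1], [0, 0, 0, 0, 1]]
  ]
}}

```text
clock: 10.88
position: [0.4832, -0.1548, 0.0781]
eef_rot: [0.707, -0.707, 0.014, -0.011]
force: [-6.6, -2.1, 1.9]
finger_gap: 0.0197
```

>>> {"method": "drive_tool", "body": {
  "rows": [
    [[0, 0, -0.001, 0, 1], [0, 0, -0.0005, 0, 1], [0, 0, 0, 0, 1], [0, 0, 0, 0, 1]]
  ]
}}

```text
clock: 11.22
position: [0.4833, -0.1549, 0.0768]
eef_rot: [-0.707, 0.707, -0.014, 0.011]
force: [-6.5, -0.9, 3.3]
finger_gap: 0.0201
```

>>> {"method": "drive_tool", "body": {
  "rows": [
    [[0, 0, -0.001, 0, 1], [0, 0, -0.001, 0, 1], [0, 0, -0.001, 0, 1], [0, 0, 0, 0, 1], [0, 0, 0, 0, 1]]
  ]
}}

```text
clock: 11.63
position: [0.4834, -0.155, 0.0737]
eef_rot: [-0.707, 0.707, -0.014, 0.011]
force: [-6.7, -1.6, 3.1]
finger_gap: 0.0201
```

>>> {"method": "drive_tool", "body": {
  "rows": [
    [[0, 0, -0.001, 0, 1], [0, 0, -0.001, 0, 1], [0, 0, -0.001, 0, 1], [0, 0, -0.001, 0, 1], [0, 0, -0.001, 0, 1], [0, 0, 0, 0, 1], [0, 0, 0, 0, 1]]
  ]
}}

```text
clock: 12.22
position: [0.4834, -0.1551, 0.0686]
eef_rot: [-0.707, 0.707, -0.014, 0.011]
force: [-6.7, -1.6, 2.3]
finger_gap: 0.0199
```

>>> {"method": "drive_tool", "body": {
  "rows": [
    [[0, 0, -0.001, 0, 1], [0, 0, -0.001, 0, 1], [0, 0, -0.001, 0, 1], [0, 0, -0.001, 0, 1], [0, 0, 0, 0, 1], [0, 0, 0, 0, 1]]
  ]
}}

```text
clock: 12.72
position: [0.4834, -0.1551, 0.0647]
eef_rot: [-0.707, 0.707, -0.014, 0.011]
force: [-7.4, -1.5, 2.6]
finger_gap: 0.0202
```

>>> {"method": "drive_tool", "body": {
  "rows": [
    [[0, 0, -0.001, 0, 1], [0, 0, -0.001, 0, 1], [0, 0, -0.001, 0, 1], [0, 0, -0.001, 0, 1], [0, 0, 0, 0, 1], [0, 0, 0, 0, 1]]
  ]
}}

```text
clock: 13.22
position: [0.4834, -0.1551, 0.0606]
eef_rot: [-0.707, 0.707, -0.014, 0.011]
force: [-6.0, -1.7, 1.7]
finger_gap: 0.0202
```

>>> {"method": "drive_tool", "body": {
  "rows": [
    [[0, 0, -0.001, 0, 1], [0, 0, -0.001, 0, 1], [0, 0, -0.001, 0, 1], [0, 0, -0.001, 0, 1], [0, 0, 0, 0, 1], [0, 0, 0, 0, 1]]
  ]
}}

```text
clock: 13.72
position: [0.4834, -0.1551, 0.0566]
eef_rot: [-0.707, 0.707, -0.014, 0.011]
force: [-5.9, -2.2, 2.1]
finger_gap: 0.02
```

>>> {"method": "drive_tool", "body": {
  "rows": [
    [[0, 0, -0.001, 0, 1], [0, 0, -0.001, 0, 1], [0, 0, -0.0005, 0, 1], [0, 0, 0, 0, 1], [0, 0, 0, 0, 1]]
  ]
}}

```text
clock: 14.13
position: [0.4835, -0.1551, 0.0541]
eef_rot: [-0.707, 0.707, -0.014, 0.011]
force: [-7.1, -1.9, 3.1]
finger_gap: 0.02
```

>>> {"method": "drive_tool", "body": {
  "rows": [
    [[0, 0, -0.0005, 0, 1], [0, 0, 0, 0, 1], [0, 0, 0, 0, 1]]
  ]
}}

```text
clock: 14.38
position: [0.4835, -0.1551, 0.0538]
eef_rot: [-0.707, 0.707, -0.014, 0.011]
force: [-7.0, -2.6, 3.6]
finger_gap: 0.0196
```

>>> {"method": "drive_tool", "body": {
  "rows": [
    [[0, 0, -0.0007, 0, 1], [0, 0, 0, 0, 1], [0, 0, 0, 0, 1]]
  ]
}}

```text
clock: 14.63
position: [0.4842, -0.1552, 0.0538]
eef_rot: [-0.707, 0.707, -0.013, 0.012]
force: [-7.4, -0.2, 6.4]
finger_gap: 0.0202
```

>>> {"method": "drive_tool", "body": {
  "rows": [
    [[0, 0, -0.0007, 0, 1], [0, 0, 0, 0, 1], [0, 0, 0, 0, 1]]
  ]
}}

```text
clock: 14.88
position: [0.4846, -0.1552, 0.0537]
eef_rot: [-0.707, 0.707, -0.013, 0.012]
force: [-7.3, -1.0, 11.3]
finger_gap: 0.0199
```

Collar contact: height stopped at 0.0537 and the force is rising. I'll press slightly more while relieving the side load, then check before release.

>>> {"method": "drive_tool", "body": {
  "rows": [
    [[-0.0008, 0, -0.0007, 0, 1], [-0.0005, 0, -0.0004, 0, 1], [0, 0, 0, 0, 1], [0, 0, 0, 0, 1]]
  ]
}}

```text
clock: 15.22
position: [0.4845, -0.1553, 0.0536]
eef_rot: [-0.707, 0.707, -0.012, 0.014]
force: [-6.1, -0.4, 16.4]
finger_gap: 0.0201
```

>>> {"method": "drive_tool", "body": {
  "rows": [
    [[-0.0005, 0, 0.001, 0, 1], [-0.0005, 0, 0, 0, 1], [0, 0, 0, 0, 1], [0, 0, 0, 0, 0.3], [0, 0, 0, 0, 0], [0, 0, 0, 0, -0.5], [0, 0, 0, 0, -1], [0, 0, 0, 0, -1], [0, 0, 0, 0, -1], [0, 0, 0.01, 0, -1], [0, 0, 0.02, 0, -1], [0, 0, 0.025, 0, -1], [0, 0, 0.025, 0, -1], [0, 0, 0.025, 0, -1], [0, -0.025, 0.015, 0, -1], [0, -0.03, 0, 0, -1], [0, -0.03, 0, 0, -1], [0, 0, 0, 0, -1]]
  ]
}}

```text
clock: 16.72
position: [0.4834, -0.2442, 0.1735]
eef_rot: [-0.706, 0.708, -0.013, 0.015]
force: [-0.2, -0.9, 0.7]
finger_gap: 0.0855
```

```bash
python3 -c "
from h import *
np.set_printoptions(precision=4,suppress=True)
s=state();print(s['position'],s['force'],s['finger_gap'],s['clock'])
c=shot('side','s4');b=shot('wrist','w4');b['fish']=True
u,v=map(int,proj(c,(.484,-.156,.06)))
a=cv2.resize(c['pixels'][v-35:v+25,u-30:u+30,::-1],(400,400),interpolation=cv2.INTER_CUBIC)
u,v=map(int,proj(b,(.484,-.156,.05)));v=max(v,80)
d=cv2.resize(b['pixels'][v-80:v+80,u-80:u+80,::-1],(400,400),interpolation=cv2.INTER_CUBIC)
cv2.imwrite('pics/e.png',np.hstack([a,d]))"
```

```text
[ 0.4834 -0.2442  0.1735] [-0.2091 -0.9363  0.6693] 0.08549198949005148 16.7167
```

View pics/e.png

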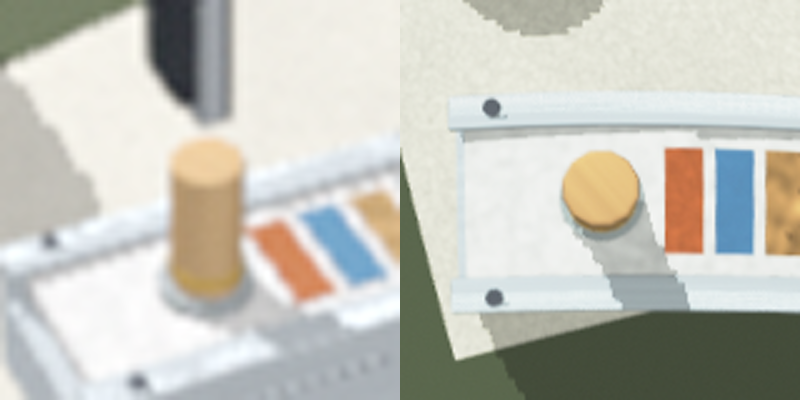

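```bash
python3 -c "
from h import *
np.set_printoptions(precision=4,suppress=True)
c=load('s4');b=load('w4',True)
u,v=map(int,proj(c,(.484,-.156,.06)));U,V=map(int,proj(b,(.484,-.156,.05)));V=max(V,80)
ps=(u-30+208*.15,v-35+162*.15);pw=(U-80+201*.4,V-80+190*.4)
(o1,d1),(o2,d2)=ray(c,*ps),ray(b,*pw)
t=np.linalg.lstsq(np.c_[d1,-d2],o2-o1,rcond=None)[0];print('top',o1+t[0]*d1,o2+t[1]*d2)
print('collar by side',at(c,u-30+207*.15,v-35+288*.15,.046))"
```

```text
top [ 0.486  -0.1563  0.0878] [ 0.4839 -0.1552  0.0879]
collar by side [ 0.4832 -0.1617  0.046 ]
```

```bash
python3 -c "
from cell import ctrl
print(ctrl.job_done())"
```

```text
the job is handed in; nothing more can be done
None
```

The alignment pin is seated through both strips into the bore with its collar on the upper strip, and I handed the job in after about 17 of the 54 s.

I took the straight-handled pin from the tool block and lowered its tip into the upper hole. With a light press I felt along the plywood and found the lower hole about 6 mm to the bore's −x side. I then drew both strips over the bore and pushed the pin down until it stopped.

- **Seating:** downward travel stopped at the height expected for a flush collar, with the force rising to about 16 N there. The highest force reported after any move was about 18 N in total, against the 60 N limit. Forces were only read at the end of each move.
- **After release:** the last pictures show the pin upright with its collar on the strip and the gripper clear. Triangulating the handle top from the side and wrist cameras put it at 88 mm, against 90 mm for a flush collar. That is within the 2 mm calibration.
- **Disagreement:** my rough reading of the collar's position in the blurred side picture came out about 6 mm off across the jig. I put this down to the coarse reading, because the height and the other picture agree with a flush fit.
- **Not rechecked:** I took no final picture of the bodkin, mug or tubes. The arm was not driven near any of them after the grasp.

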